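# Twist the proud crucible home in its stand

## Task

One of the two graphite crucibles in the crucible stand still sticks up out of its snug spring collar. Grip it at the rim from above and work it down with a twist, turning it steadily the short way while it goes down (not all the turn before or after), until it sits fully home on the stand's floor with its pouring lip over the channel at the front of its collar. Leave the other crucible as it is, and let go.

Things in the scene. Friction and masses are not known exactly. Their poses are not given: they have to be found in the camera images.
- proud_crucible_mid (a point): centre (38 mm above the underside) of the dark graphite crucible that stands proud by 14 mm in either collar: round cup, 44 mm diameter, 76 mm tall, 4 mm wall, 0.12 kg; z up its axis, -x to its pouring lip. Centre 62 mm above the stand's underside now, 48 mm when home. Straight down it resists with about 8 to 18 N, less while turned. Grip along its y (clear of the lip), 18 mm above the centre
- proud_crucible_lip (a point): tip of the proud crucible's small pouring lip (14 mm wide, sticks out 9 mm at the rim): 31 mm from the cup's axis, 72 mm above its underside. It starts 65 to 85 degrees from its collar's channel; the short way is clockwise seen from above
- home_crucible_mid (a point): centre (38 mm above the underside) of the other, identical crucible, already home in the other collar with its lip over its channel: 48 mm above the stand's underside. Leave it
- stand: fixed crucible stand: aluminium plate 130x250x10 mm with two steel collars (outer diameter 60, bore 47, tops 40 mm above the underside) 60 mm either side of its middle along y. Three brass spring pads hold each cup. On its -x side two small ridges before each collar form the pouring channel: a lip is over it when cup x = stand x. Origin: centre of the underside, z up
There are look-alikes about, which are no part of the job. What is shaped like the part that bears proud_crucible_mid but blue or orange is not meant.

How it is judged:
By the outcome, as a careful person would: the job done as asked, in the order asked, and still so for the second after the job is handed in, with the robot touching nothing.
It also fails if it takes over 48 s, if anything falls off the work surface, if the arm or the gripper's body presses on something with over 40 N, if the wrist force passes 120 N, or if a joint passes its speed limit or range.

## Robot

A 7-joint arm with a two-finger parallel gripper is mounted at the origin on a cart in front of the work surface, level with it; the furniture and walls round the work are solid. World frame = base frame: x ahead of the robot, y to its left, z up, the work surface at z = 0. Lengths are in mm, angles in rad, forces in N, time in s.
With the tool pointing down it reaches from about 375 to 925 mm from the base axis. Payload 3.1 kg.
Tool frame: the origin (TCP) lies at the very end of the fingers, on their centre line; the grasp point (between the pads) lies 19 mm behind it (manip.grasp_offset is the distance from the TCP to the grasp point, in mm); z points along the fingers, y is the line along which they close (so a half turn about z gives the same grasp; the last joint's range is limited). The gripper opens to 85 mm and grips with 20 to 120 N. Pads are 22 mm wide; open, the fingers measure 114 mm over their backs; the gripper's body (76 mm by 85 mm) begins 54 mm behind the grasp point. The pads swing forward as they close: fully open they stand 13 mm farther back than shut.
Start: joints at [0.571, 0.383, 0.044, 1.598, -0.018, 1.161, -0.05], TCP at [509.903, -403.115, 203.769] pointing down, gripper open.
Joint ranges: [-2.61, 2.61], [-0.41, 2.15], [-1.48, 1.57], [0, 2.5], [-1.57, 4.71], [0.05, 1.97], [-2.85, 2.85]. Speed limits (rad/s): [2.79, 2.79, 3.14, 3.14, 3.14, 3.14, 3.14].

## Interface

Orientations are given as a unit quaternion [x, y, z, w].
In Python, from bench import manip, imaging gives the robot as it stands. The module is installed in compiled form; this text tells all that it offers.
- The arm moves only by the tool jog_arm, never from a script. Its argument "increments" is a list of rows, each a list of 3 entries, a list of its own where there are three numbers: the shift along the tool's x, y, z in cm, then the turn about the tool's z in rad, then the finger opening in cm, from 0 to 8.54. In form: [[[dx, dy, dz], roll, hand], ...]. A call has exactly 5 rows; each row is the pose to reach, as a shift and turn from the pose commanded when the call began, along the tool's axes at that moment; what a row does not reach only later rows make up. A row lasts 1/10 s, in which the tool goes at most 50 mm and 8.59 degrees, less where a joint would pass 70% of its speed; a pose out of reach is approached as far as the arm can. A call with a gripper value outside its range is refused whole. The fingers move at their own pace and stop on an object; "grip_force" is the grip in N (left out, the last holds). Time passes only in rows, so rows that repeat a pose let the fingers close, or fill a call up. It gives the time, the measured TCP pose, the force, the opening and the grip force at its end, in the units of the state.
- manip.read_state(): the state, without advancing time (a new reading comes with each control period).
- imaging.capture(name): name is "side" or "top"; returns a dict with "pixels" (480x640x3 uint8, red, green, blue), "camera_matrix" (3x3 intrinsics, pixels), "view" (4x4, takes a point from world to camera coordinates). Camera axes: x right, y down, z forward; pixel columns grow to the right and rows downward; lengths in mm; the calibration is good to about 2 mm. A picture is of the moment at which its call begins. There is no depth.
- manip.hand_in(): hands the job in; it is judged then, once.
The state is a dict: "time_s": time; "joints": joint angles; "qd": joint speeds; "tau": joint torques, N m; "eef_pos": TCP position; "tcp_rot": TCP orientation; "ft_force": force on the tool from outside, world axes, zero at the start; "ft_torque": the same for the moment, N m; "width": opening from 0.0 (shut) to 1.0 (fully open); "gripper_force": force on a finger pad.
Only numpy, scipy, OpenCV 4.12 (cv2) and the standard library are available. Lean on these libraries where they do the work, as an engineer would, in place of code of your own. Each camera call takes 0.05 s, during which the arm holds its last target. There are 200 camera calls.

## Working session

There is one attempt and no reset: what is moved stays moved. The work goes in short steps, Python scripts to look and compute and a tool call to move; the robot and the scene stay as the last step left them, time stands still between calls to the robot, and variables do not carry over. Pictures are saved under pics/ and viewed, at most 12 in all, crops included, and the job is handed in when it is done.

Besides the shell and the picture viewer there is one more tool, called in YAML: its name, and indented under it one key for each argument. jog_arm: Moves the arm, as the interface text tells. Its arguments: {"type":"object","properties":{"increments":{"type":"array","items":{"type":"array"}},"grip_force":{"type":"number"}},"required":["increments"]}

```bash
mkdir -p pics
cat > h.py <<'E'
from bench import manip, imaging
import numpy as np, cv2
def snap(n,f,crop=None,s=1):
    d=imaging.capture(n); p=d["pixels"][:,:,::-1]
    if crop: x0,y0,x1,y1=crop; p=p[y0:y1,x0:x1]
    cv2.imwrite("pics/"+f,cv2.resize(p,None,fx=s,fy=s,interpolation=cv2.INTER_CUBIC)); return d
def ray(d,u,v,z):
    K,V=np.array(d["camera_matrix"]),np.array(d["view"]); R,t=V[:3,:3],V[:3,3]
    c=-R.T@t; r=R.T@np.linalg.solve(K,[u,v,1]); return c+r*(z-c[2])/r[2]
def proj(d,P):
    K,V=np.array(d["camera_matrix"]),np.array(d["view"]); q=K@(V[:3,:3]@np.array(P)+V[:3,3]); return q[:2]/q[2]
E
python3 - <<'E'
from h import *
import pickle
for n in("top","side"):
    d=snap(n,n+"1.png"); V=np.array(d["view"]);print(n,-V[:3,:3].T@V[:3,3],V[:3,:3].round(2).tolist(),np.array(d["camera_matrix"])[0,0]); pickle.dump(d,open(n+".pkl","wb"))
print(manip.read_state(),manip.grasp_offset)
E
```

```text
top [381.95467655  76.316755   932.19969004] [[-0.02, -1.0, 0.0], [-0.98, 0.02, -0.18], [0.18, -0.0, -0.98]] 470.0266870215161
side [276.75779917 702.85921509 598.66309137] [[-0.94, -0.35, -0.01], [-0.2, 0.58, -0.79], [0.28, -0.74, -0.61]] 610.9415707201013
{'time_s': 0.1, 'joints': array([ 0.57120128,  0.3837984 ,  0.04383453,  1.59943028, -0.01794663,
        1.16122438, -0.04988789]), 'qd': array([-0.00118008, -0.00072177,  0.00088701, -0.0053123 ,  0.00044135,
       -0.00016364, -0.00182059]), 'tau': array([ 2.80307344e-03, -4.34729290e+01,  1.02951519e+00, -2.50455719e+01,
        1.09336540e-02,  5.46442549e-03, -6.55276921e-06]), 'eef_pos': array([ 509.15580369, -402.54041511,  202.47748015]), 'tcp_rot': array([ 9.00039303e-01,  4.35806987e-01, -5.76995806e-04, -1.09093167e-03]), 'ft_force': array([-0.70790831, -0.48302278,  0.8739991 ]), 'ft_torque': array([ 0.0248298 , -0.01383294,  0.00594032]), 'gripper_force': 0.0, 'width': 0.9995942412385799} 18.700000000000003
```

View pics/top1.png

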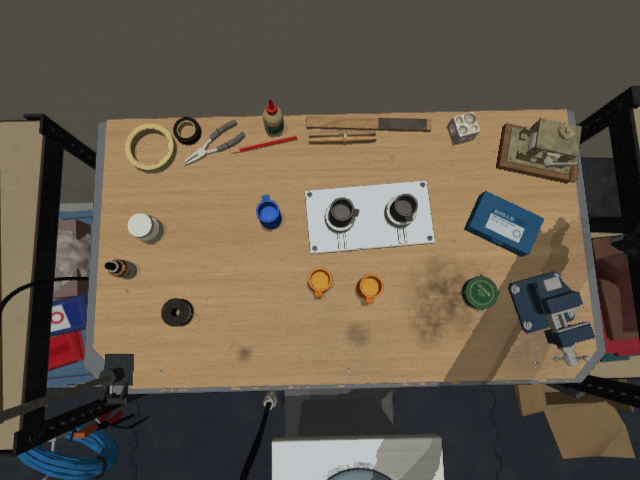

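View pics/side1.png

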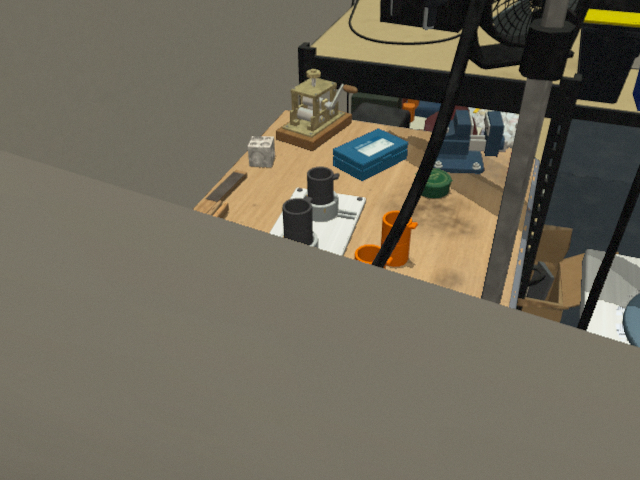

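The top view shows the stand at about (370,217). The left cup at (341,211) has its lip pointing right at about (357,212), so it is the proud one. The right cup at (403,209) looks home, and the blue and orange cups are decoys. The side view is partly blocked, but both dark cups are visible at (298,220) and (321,185). I'll zoom in.

Run:
```python
import cv2
p=cv2.imread("pics/top1.png")[170:260,300:440]
cv2.imwrite("pics/top1c.png",cv2.resize(p,None,fx=5.5,fy=5.5,interpolation=cv2.INTER_CUBIC))
```

```text
(no output)
```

View pics/top1c.png

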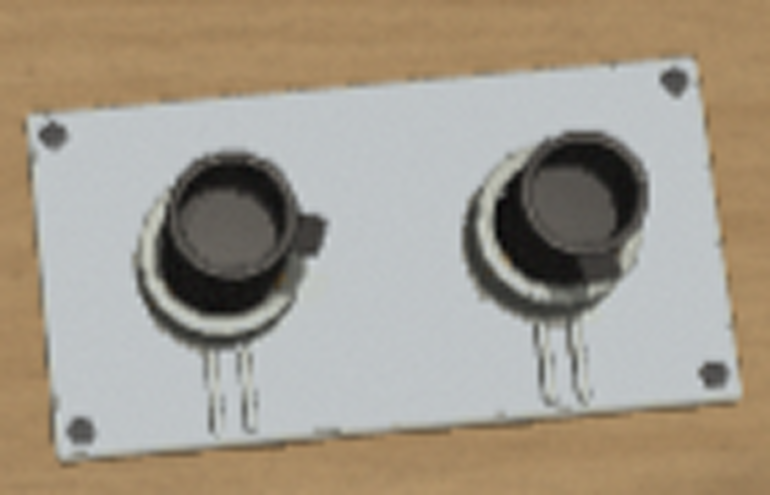

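The crop gives these points:
- Plate corners: (28,115), (692,58), (740,400), (62,462).
- Left cup: rim centre (234,216), lip tip about (324,236).
- Right cup: rim centre (584,195), lip near (600,275), over its channel.

The left cup is the proud one.

Run:
```python
from h import *
import pickle
d=pickle.load(open("top.pkl","rb")); 
f=lambda u,v,z: ray(d,300+u/5.5,170+v/5.5,z)
C=[f(*c,10) for c in [(28,115),(692,58),(740,400),(62,462)]]
o=np.mean(C,0); yv=(C[0]-C[1]+C[3]-C[2])[:2]; xv=(C[0]-C[3]+C[1]-C[2])[:2]
ay=np.arctan2(-yv[0],yv[1]);ax=np.arctan2(xv[1],xv[0])
print(o,np.linalg.norm(yv)/2,np.linalg.norm(xv)/2,np.degrees([ay,ax]))
for s in (1,-1): print(o[:2]+60*s*np.array([-np.sin(ay),np.cos(ay)]))
p=f(234,216,100);q=f(584,195,86);L=f(324,236,96);print("L",p,"R",q,p-q,"if swapped",f(234,216,86),f(584,195,100))
dl=(L-p)[:2];th=np.degrees(np.arctan2(-dl[1],-dl[0]));print("lip",L,np.linalg.norm(dl),"cup yaw",th, "rel",th-np.degrees(ay))
s=manip.read_state()
from scipy.spatial.transform import Rotation as R
print(R.from_quat(s["tcp_rot"]).as_matrix().round(3))
ds=pickle.load(open("side.pkl","rb"))
print("side rim proj",proj(ds,[*p[:2],100]),proj(ds,[*q[:2],86]))
```

```text
[572.08247782 -42.64815855  10.        ] 245.913050153884 128.7295224942893 [3.80111231 4.08240126]
[568.10488155  17.21985234]
[ 576.06007409 -102.51616944]
L [568.34180139  16.7878623  100.        ] R [ 575.90772743 -101.95047873   86.        ] [ -7.56592604 118.73834103  14.        ] if swapped [571.47737063  15.78641456  86.        ] [572.6988599  -99.00112611 100.        ]
lip [561.75951448 -13.02628396  96.        ] 30.53211126565907 cup yaw 77.55010805776702 rel 73.74899574949899
[[ 0.62   0.784 -0.002]
 [ 0.784 -0.62   0.001]
 [-0.    -0.002 -1.   ]]
side rim proj [297.04107556 204.50589762] [320.12470311 172.30125519]
```

jog_arm:
  increments:
    - [[3,-1.8,0],-0.05,8.54]
    - [[7,-4.1,0],-0.15,8.54]
    - [[11,-6.5,0],-0.25,8.54]
    - [[15,-8.8,0],-0.35,8.54]
    - [[18.5,-10.9,0],-0.45,8.54]
  grip_force: 60

```text
time_s: 0.6
eef_pos: [538.9, -187.4, 203.2]
tcp_rot: [0.778, 0.628, -0.0, -0.001]
ft_force: [0.4, 0.1, 0.2]
width: 0.995
gripper_force: 0.0
```

```bash
cat > g.py <<'E'
import sys
from h import *
from scipy.spatial.transform import Rotation as R
def go(x,y,z,yaw_y):
    s=manip.read_state(); M=R.from_quat(s["tcp_rot"]).as_matrix()
    d=M.T@(np.array([x,y,z])-s["eef_pos"])/10
    a=np.degrees(np.arctan2(M[1,1],M[0,1])); r=np.radians((a-yaw_y+90)%180-90)
    print("t",s["time_s"],"pos",s["eef_pos"].round(1),"ang_y",a.round(2),"tilt",np.degrees(np.arccos(-M[2,2])).round(2),"shift",d.round(2),"roll",r.round(3),"j",s["joints"].round(2),"F",s["ft_force"].round(1),s["ft_torque"].round(2),s["width"],s["gripper_force"])
if __name__=="__main__": go(*map(float,sys.argv[1:5]))
E
python3 g.py 568.2 17 190 -12.5
```

```text
t 0.6 pos [ 538.9 -187.4  203.2] ang_y -12.22 tilt 0.07 shift [20.6  -1.46  1.34] roll 0.005 j [ 0.38  0.24 -0.13  1.79  0.03  1.12  0.02] F [0.4 0.1 0.2] [ 0.   -0.1  -0.03] 0.9954442447516346 0.0
```

jog_arm:
  increments:
    - [[4.3,-0.3,0.3],0.0,8.54]
    - [[8.6,-0.6,0.6],0.0,8.54]
    - [[12.9,-0.9,0.9],0.0,8.54]
    - [[17.2,-1.2,1.2],0.0,8.54]
    - [[20.6,-1.5,1.3],0.0,8.54]

```text
time_s: 1.1
eef_pos: [568.5, 17.3, 190.0]
tcp_rot: [0.779, 0.627, -0.0, -0.001]
ft_force: [0.5, -0.1, -0.1]
width: 0.999
gripper_force: 0.0
```

```bash
python3 - <<'E'
from h import *
snap("side","side2.png",(200,80,400,260),4)
snap("top","top2.png",(260,120,460,270),4)
E
python3 g.py 568.2 17 125 -12.5
```

```text
t 1.2 pos [568.7  22.7 190.2] ang_y -11.88 tilt 0.26 shift [-0.6   0.08  6.52] roll 0.011 j [ 0.11  0.26 -0.26  1.8   0.07  1.09 -0.38] F [ 0.   1.1 -0.8] [ 0.05 -0.01  0.  ] 1.0016418437547439 0.0
```

View pics/side2.png

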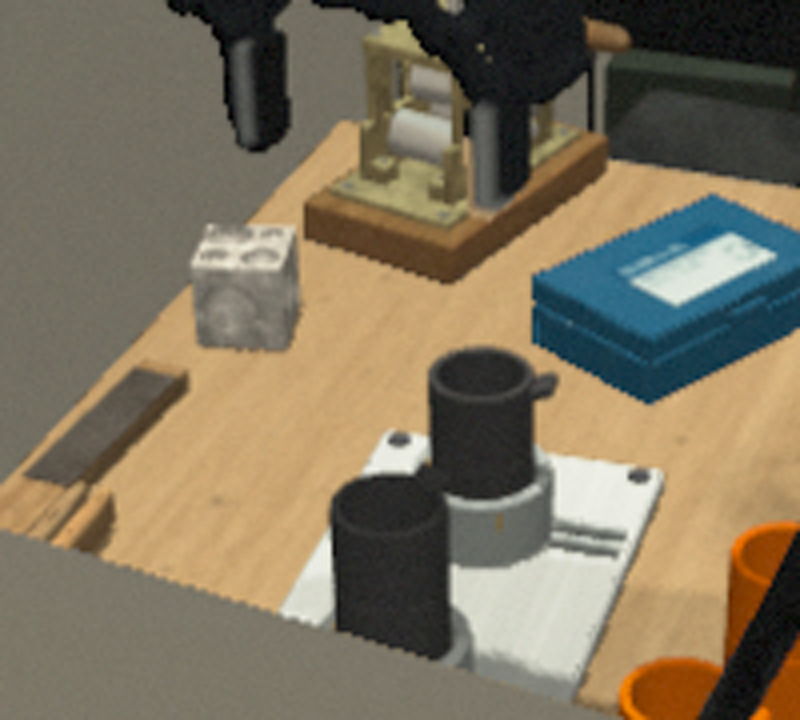

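The near proud cup's rim is at crop (390,500), i.e. (297.5,205). That matches the top-view estimate to within 1 px. The gripper hangs clear above it.

jog_arm:
  increments:
    - [[-0.4,0,0.5],0.0,8.54]
    - [[-0.6,0.1,2],0.01,8.54]
    - [[-0.6,0.1,4],0.01,8.54]
    - [[-0.6,0.1,5.5],0.01,8.54]
    - [[-0.6,0.1,5.5],0.01,8.54]

```text
time_s: 1.7
eef_pos: [565.7, 5.6, 131.9]
tcp_rot: [0.784, 0.62, -0.003, -0.002]
ft_force: [0.2, 0.2, -1.3]
width: 1.0
gripper_force: 0.0
```

```bash
python3 g.py 568.2 17 61 -12.5
python3 - <<'E'
from h import *
d=imaging.capture("side")
for a in (68,73,78,83):
    t=np.radians(a); print(a,(proj(d,[568.2-31*np.cos(t),17-31*np.sin(t),96])-[200,80])*4)
print((proj(d,[568.2,17,100])-[200,80])*4)
E
python3 g.py 568.2 17 61 -12.5
```

```text
t 1.7 pos [565.7   5.6 131.9] ang_y -13.3 tilt 0.43 shift [1.18 0.03 7.09] roll -0.014 j [ 0.12  0.32 -0.24  1.85  0.09  0.99 -0.39] F [ 0.2  0.2 -1.3] [ 0.01  0.07 -0.02] 0.9995377590303034 0.0
68 [445.979971   472.51912262]
73 [440.46998811 470.03625548]
78 [434.59032017 467.83909868]
83 [428.38422016 465.94210025]
[388.30896704 498.40052437]
t 1.75 pos [567.    6.2 133.5] ang_y -13.26 tilt 0.26 shift [ 1.09 -0.1   7.25] roll -0.013 j [ 0.12  0.32 -0.24  1.85  0.09  0.99 -0.39] F [-0.7 -0.2  0.6] [ 0.02 -0.03 -0.  ] 0.9986551881096621 0.0
```

jog_arm:
  increments:
    - [[0.5,-0.05,0.3],0,8.54]
    - [[0.9,-0.1,0.8],0,8.54]
    - [[0.9,-0.1,0.8],0,8.54]
    - [[0.9,-0.1,0.8],0,8.54]
    - [[0.9,-0.1,0.8],0,8.54]

```text
time_s: 2.25
eef_pos: [570.3, 16.9, 128.2]
tcp_rot: [0.783, 0.622, 0.0, 0.0]
ft_force: [-0.0, 0.1, 1.1]
width: 0.997
gripper_force: 0.0
```

```bash
for i in 1 2 3 4; do python3 g.py 568.2 17 61 -12.5|cut -c1-140; python3 -c "
from h import *
imaging.capture('side')"; done
```

```text
t 2.25 pos [570.3  16.9 128.2] ang_y -13.11 tilt 0.04 shift [-0.04 -0.21  6.72] roll -0.011 j [ 0.11  0.33 -0.25  1.85  0.1   0.97 -0.41] F 
t 2.3 pos [570.3  16.8 128.1] ang_y -13.12 tilt 0.04 shift [-0.03 -0.21  6.71] roll -0.011 j [ 0.11  0.33 -0.25  1.85  0.1   0.97 -0.41] F [
t 2.35 pos [570.2  16.8 128.1] ang_y -13.13 tilt 0.03 shift [-0.02 -0.2   6.71] roll -0.011 j [ 0.11  0.33 -0.25  1.85  0.1   0.97 -0.41] F 
t 2.4 pos [570.2  16.7 128. ] ang_y -13.13 tilt 0.03 shift [-0.01 -0.2   6.7 ] roll -0.011 j [ 0.11  0.33 -0.25  1.85  0.1   0.97 -0.41] F [
```

Settled. Now I'll descend to the grasp.

jog_arm:
  increments:
    - [[0,-0.2,1],-0.01,8.54]
    - [[0,-0.2,2.5],-0.01,8.54]
    - [[0,-0.2,4],-0.01,8.54]
    - [[0,-0.2,5.5],-0.01,8.54]
    - [[0,-0.2,6.7],-0.01,8.54]

```text
time_s: 2.95
eef_pos: [566.7, 17.2, 58.3]
tcp_rot: [0.78, 0.626, -0.001, -0.001]
ft_force: [-0.1, -0.0, -0.7]
width: 1.0
gripper_force: 0.0
```

jog_arm:
  increments:
    - [[0,0,0],0,8.54]
    - [[0,0,0],0,8.54]
    - [[0,0,0],0,8.54]
    - [[0,0,0],0,8.54]
    - [[0,0,0],0,8.54]

```text
time_s: 3.45
eef_pos: [568.7, 17.3, 61.6]
tcp_rot: [0.78, 0.626, 0.001, 0.0]
ft_force: [0.4, 0.4, 0.8]
width: 0.997
gripper_force: 0.0
```

```bash
python3 g.py 568.2 17 61 -12.5
python3 - <<'E'
from h import *
snap("side","side3.png",(200,80,400,260),4)
snap("top","top3.png",(260,120,460,270),4)
E
```

```text
t 3.45 pos [568.7  17.3  61.6] ang_y -12.55 tilt 0.09 shift [-0.05 -0.05  0.06] roll -0.001 j [ 0.1   0.41 -0.24  1.9   0.13  0.84 -0.42] F [0.4 0.4 0.8] [ 0.   -0.03 -0.03] 0.9972516475438007 0.0
```

View pics/side3.png

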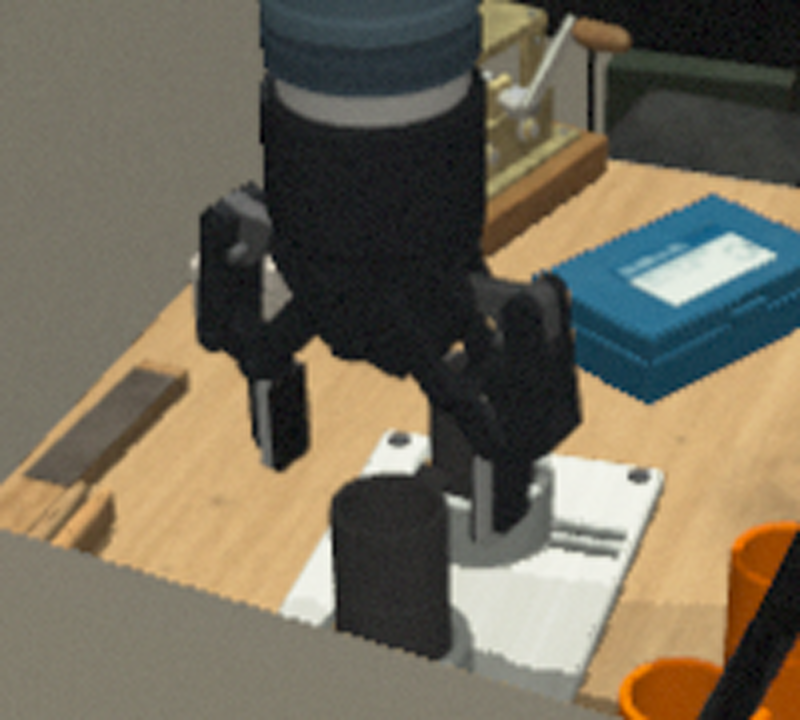

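Run:
```python
from h import *
import pickle
d=pickle.load(open("side.pkl","rb"))
t=np.radians(-12.5)
for z in (61,74,100):
  for s in(-1,0,1): print(z,s,((proj(d,[568.7+s*45*np.cos(t),17.3+s*45*np.sin(t),z])-[200,80])*4).round())
dt=pickle.load(open("top.pkl","rb"))
for s in(-1,0,1): print(s,((proj(dt,[568.7+s*45*np.cos(t),17.3+s*45*np.sin(t),74])-[260,120])*4).round())
```

```text
61 -1 [491. 623.]
61 0 [390. 585.]
61 1 [293. 549.]
74 -1 [491. 594.]
74 0 [389. 557.]
74 1 [291. 521.]
100 -1 [491. 536.]
100 0 [387. 499.]
100 1 [287. 463.]
-1 [308. 462.]
0 [326. 369.]
1 [343. 277.]
```

View pics/top3.png

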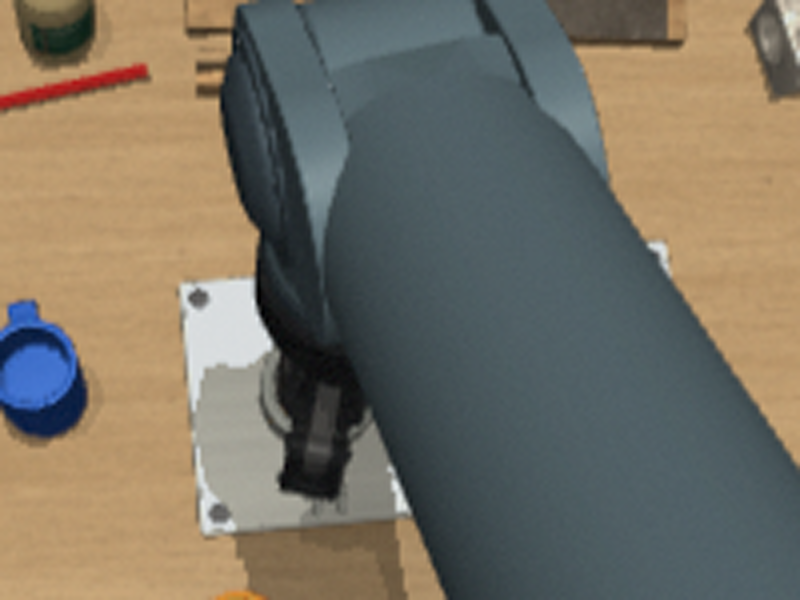

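The side view shows the fingertips at crop (278,468) and (508,535). The projection says they should be near (291,521) and (491,594), so the open fingers look about 25 mm higher than the pose suggests. The top view shows the xy position is right, with the near finger at (310,495). Going down another 15 mm is safe either way: the body stays over 15 mm above the rim and the tips stay above the collar.

jog_arm:
  increments:
    - [[0,0,0.4],0,8.54]
    - [[0,0,0.8],0,8.54]
    - [[0,0,1.2],0,8.54]
    - [[0,0,1.5],0,8.54]
    - [[0,0,1.5],0,8.54]

```text
time_s: 4.05
eef_pos: [567.3, 17.2, 44.9]
tcp_rot: [0.78, 0.626, -0.001, -0.0]
ft_force: [-0.5, -0.4, 0.4]
width: 1.0
gripper_force: 0.0
```

jog_arm:
  increments:
    - [[0,0,0],0,7.5]
    - [[0,0,0],0,6.5]
    - [[0,0,0],0,5.5]
    - [[0,0,0],0,5.5]
    - [[0,0,0],0,5.5]

```text
time_s: 4.55
eef_pos: [568.1, 17.3, 46.0]
tcp_rot: [0.78, 0.626, 0.0, 0.0]
ft_force: [-0.1, -0.4, -0.1]
width: 0.644
gripper_force: 0.0
```

```bash
python3 g.py 568.2 17 61 -12.5
python3 - <<'E'
from h import *
d=snap("side","side4.png",(200,80,400,260),4)
t=np.radians(-12.5)
for z in (46,56,70,90):
  for s in(-1,1): print(z,s,((proj(d,[568.7+s*28*np.cos(t),17.3+s*28*np.sin(t),z])-[200,80])*4).round())
E
```

```text
t 4.55 pos [568.1  17.3  46. ] ang_y -12.55 tilt 0.02 shift [-0.03  0.01 -1.5 ] roll -0.001 j [ 0.09  0.44 -0.23  1.9   0.13  0.82 -0.43] F [-0.1 -0.4 -0.1] [-0.   -0.01 -0.02] 0.6442446520264795 0.0
46 -1 [453. 641.]
46 1 [331. 594.]
56 -1 [453. 619.]
56 1 [330. 573.]
70 -1 [452. 589.]
70 1 [328. 543.]
90 -1 [451. 544.]
90 1 [326. 499.]
```

View pics/side4.png

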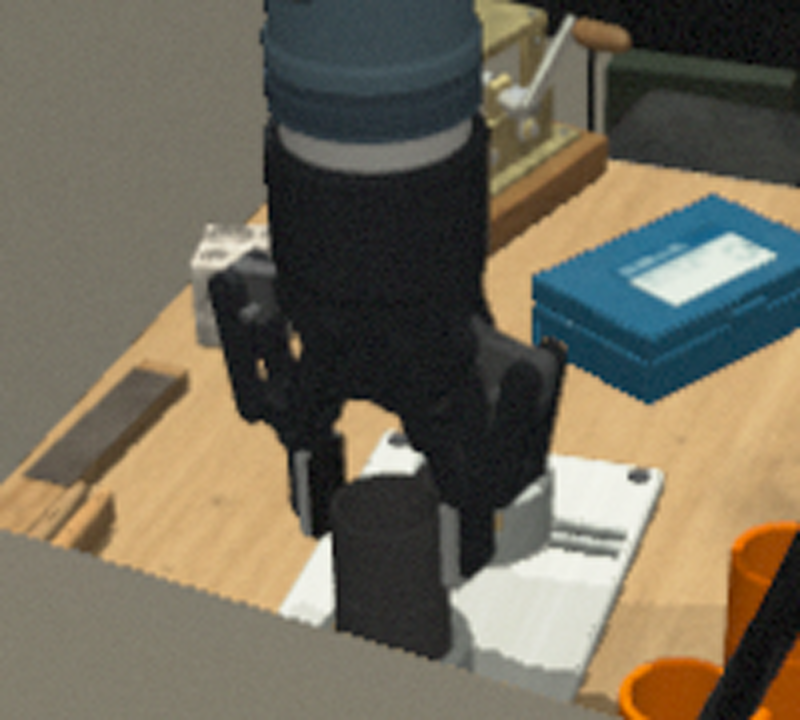

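The fingers straddle the cup, with tips at about crop (310,537) and (455,588). That is roughly 30 mm below the rim's level and well above the collar. I'll go 4 mm lower and close.

jog_arm:
  increments:
    - [[0,0,0.2],0,5.5]
    - [[0,0,0.4],0,5.5]
    - [[0,0,0.4],0,5.0]
    - [[0,0,0.4],0,4.5]
    - [[0,0,0.4],0,4.0]
  grip_force: 80

```text
time_s: 5.1
eef_pos: [568.3, 17.3, 41.9]
tcp_rot: [0.78, 0.626, 0.0, 0.0]
ft_force: [0.4, 0.3, 0.7]
width: 0.495
gripper_force: 80.8
```

jog_arm:
  increments:
    - [[0,0,0],0,3.5]
    - [[0,0,0],0,3.5]
    - [[0,0,0],0,3.5]
    - [[0,0,0],0,3.5]
    - [[0,0,0],0,3.5]

```text
time_s: 5.6
eef_pos: [568.3, 17.3, 41.9]
tcp_rot: [0.78, 0.626, 0.0, 0.0]
ft_force: [0.7, -0.5, 0.6]
width: 0.495
gripper_force: 80.8
```

```bash
python3 g.py 568.2 17 46 -12.5
python3 - <<'E'
from h import *
d=snap("side","side5.png",(240,140,380,260),5)
t=np.radians(-12.5); tx=np.array([-np.sin(t),np.cos(t)])
for z in (42,55,65,75):
  for s in(-1,1): 
    c=np.array([568.2,17.2])+s*22*np.array([np.cos(t),np.sin(t)])
    print(z,s,[((proj(d,[*(c+w*tx),z])-[240,140])*5).round() for w in(-11,11)])
E
```

```text
t 5.6 pos [568.3  17.3  41.9] ang_y -12.55 tilt 0.03 shift [-0.03  0.   -0.41] roll -0.001 j [ 0.09  0.44 -0.23  1.91  0.14  0.81 -0.43] F [ 0.7 -0.5  0.6] [-0.1  -0.02  0.03] 0.49512397723185847 80.8287476375699
42 -1 [array([372., 487.]), array([331., 524.])]
42 1 [array([253., 442.]), array([211., 478.])]
55 -1 [array([371., 452.]), array([330., 489.])]
55 1 [array([251., 407.]), array([209., 443.])]
65 -1 [array([370., 425.]), array([330., 462.])]
65 1 [array([250., 381.]), array([208., 416.])]
75 -1 [array([370., 398.]), array([329., 435.])]
75 1 [array([248., 353.]), array([206., 389.])]
```

View pics/side5.png

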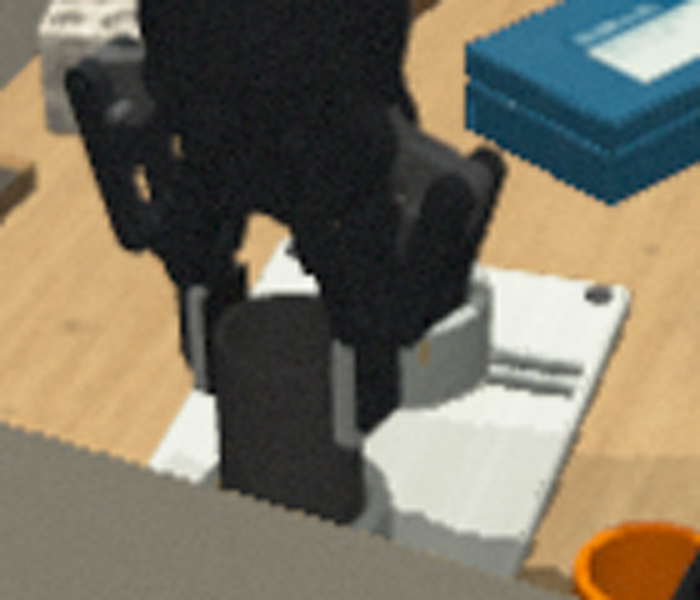

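The cup is gripped: 80 N at about 42 mm opening, pads around the top 27 mm of the cup, tips at crop (348,443), clear of the collar. Now I'll twist and press together.

jog_arm:
  increments:
    - [[0,0,0.06],0.05,3.5]
    - [[0,0,0.12],0.1,3.5]
    - [[0,0,0.18],0.15,3.5]
    - [[0,0,0.23],0.2,3.5]
    - [[0,0,0.28],0.25,3.5]

```text
time_s: 6.15
eef_pos: [568.6, 18.2, 39.9]
tcp_rot: [0.852, 0.523, 0.001, 0.0]
ft_force: [-1.5, 0.4, 5.5]
width: 0.494
gripper_force: 81.4
```

```bash
python3 g.py 568.2 17 28 -86
```

```text
t 6.15 pos [568.6  18.2  39.9] ang_y -26.9 tilt 0.07 shift [-0.12  0.02  1.19] roll 1.032 j [ 0.05  0.44 -0.18  1.91  0.11  0.8  -0.66] F [-1.5  0.4  5.5] [0.21 0.24 0.24] 0.4939842183298648 81.44863751716912
```

jog_arm:
  increments:
    - [[0,0,0.06],0.05,3.5]
    - [[0,0,0.12],0.1,3.5]
    - [[0,0,0.18],0.15,3.5]
    - [[0,0,0.23],0.2,3.5]
    - [[0,0,0.29],0.25,3.5]

```text
time_s: 6.65
eef_pos: [569.4, 17.7, 37.3]
tcp_rot: [0.911, 0.413, 0.001, 0.001]
ft_force: [0.4, 0.1, 5.2]
width: 0.497
gripper_force: 81.5
```

jog_arm:
  increments:
    - [[0,0,0.06],0.05,3.5]
    - [[0,0,0.12],0.1,3.5]
    - [[0,0,0.18],0.15,3.5]
    - [[0,0,0.23],0.2,3.5]
    - [[0,0,0.29],0.25,3.5]

```text
time_s: 7.15
eef_pos: [569.0, 18.0, 34.3]
tcp_rot: [0.955, 0.296, 0.001, -0.0]
ft_force: [-0.1, 0.2, 5.6]
width: 0.499
gripper_force: 81.5
```

jog_arm:
  increments:
    - [[0,0,0.06],0.05,3.5]
    - [[0,0,0.12],0.1,3.5]
    - [[0,0,0.18],0.15,3.5]
    - [[0,0,0.23],0.2,3.5]
    - [[0,0,0.29],0.25,3.5]

```text
time_s: 7.65
eef_pos: [568.6, 18.1, 31.3]
tcp_rot: [0.985, 0.175, 0.001, -0.0]
ft_force: [-0.2, -0.4, 5.3]
width: 0.49
gripper_force: 81.5
```

```bash
python3 g.py 568.2 17 28 -86
python3 - <<'E'
from h import *
d=snap("side","side6.png",(240,140,380,260),5)
for z in (86,89,100): print(z,((proj(d,[568.2,17,z])-[240,140])*5).round())
for a in (3.9,14,24):
    t=np.radians(a); print(a,(proj(d,[568.2-31*np.cos(t),17-31*np.sin(t),85])-[240,140])*5)
E
```

```text
t 7.65 pos [568.6  18.1  31.3] ang_y -69.87 tilt 0.06 shift [-0.07  0.09  0.33] roll 0.282 j [-0.09  0.45 -0.02  1.92  0.01  0.78 -1.33] F [-0.2 -0.4  5.3] [-0.14  0.14  0.13] 0.49049104314258757 81.49012411013246
86 [287. 362.]
89 [287. 354.]
100 [285. 323.]
3.9 [387.60377568 381.19673893]
14 [391.23943236 370.75087554]
24 [391.62761687 360.33617755]
```

View pics/side6.png

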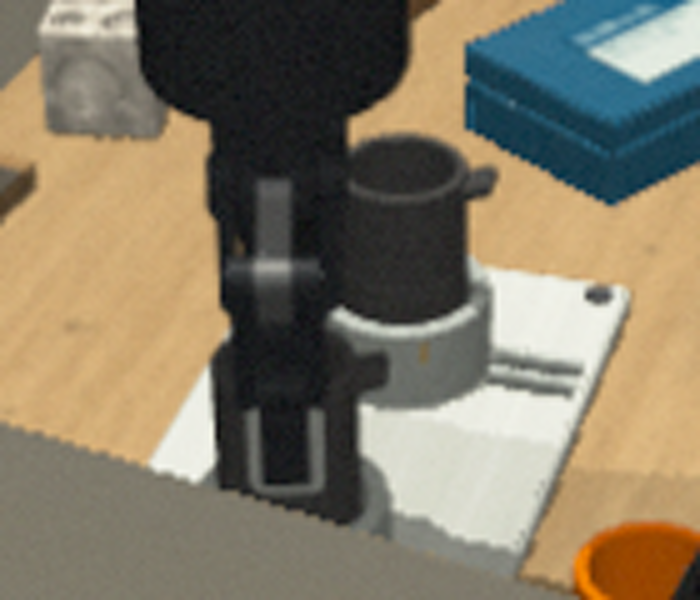

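The cup turned with the fingers. Its lip is at crop (387,368), about 17–20° short of the channel, which agrees with the state. I'll finish the last 0.28 rad and 3.5 mm together.

jog_arm:
  increments:
    - [[0,0,0.08],0.06,3.5]
    - [[0,0,0.16],0.12,3.5]
    - [[0,0,0.23],0.18,3.5]
    - [[0,0,0.31],0.23,3.5]
    - [[0,0,0.39],0.28,3.5]

```text
time_s: 8.2
eef_pos: [568.8, 17.9, 28.3]
tcp_rot: [0.999, 0.036, 0.0, -0.0]
ft_force: [-4.4, 0.2, 14.1]
width: 0.492
gripper_force: 82.4
```

```bash
python3 g.py 568.2 17 28 -86
```

```text
t 8.2 pos [568.8  17.9  28.3] ang_y -85.87 tilt 0.05 shift [-0.07  0.09  0.03] roll 0.002 j [-0.14  0.45  0.04  1.92 -0.03  0.77 -1.58] F [-4.4  0.2 14.1] [0.07 0.77 0.35] 0.4915923024199462 82.42221487686038
```

jog_arm:
  increments:
    - [[0,0,0.05],0,3.5]
    - [[0,0,0.1],0,3.5]
    - [[0,0,0.15],0,3.5]
    - [[0,0,0.2],0,3.5]
    - [[0,0,0.2],0,3.5]

```text
time_s: 8.7
eef_pos: [569.0, 18.0, 28.2]
tcp_rot: [0.999, 0.036, 0.0, -0.001]
ft_force: [-6.8, 0.6, 21.3]
width: 0.493
gripper_force: 82.9
```

```bash
python3 g.py 568.2 17 28 -86
```

```text
t 8.7 pos [569.   18.   28.2] ang_y -85.91 tilt 0.08 shift [-0.08  0.09  0.02] roll 0.002 j [-0.14  0.45  0.04  1.92 -0.03  0.77 -1.58] F [-6.8  0.6 21.3] [ 0.02  1.43 -0.13] 0.49324625201450517 82.87892589345574
```

jog_arm:
  increments:
    - [[0,0,0.05],0,3.5]
    - [[0,0,0.1],0,3.5]
    - [[0,0,0.2],0,3.5]
    - [[0,0,0.2],0,3.5]
    - [[0,0,0.2],0,3.5]

```text
time_s: 9.2
eef_pos: [569.1, 18.0, 28.2]
tcp_rot: [0.999, 0.036, 0.0, -0.001]
ft_force: [-11.1, 0.2, 30.6]
width: 0.495
gripper_force: 84.0
```

```bash
python3 g.py 568.2 17 28 -86
python3 - <<'E'
from h import *
d=snap("side","side7.png",(240,140,380,260),5)
for a in (-4,3.9,12):
    t=np.radians(a); print(a,[(proj(d,[568.2-31*np.cos(t),17-31*np.sin(t),z])-[240,140])*5 for z in(82,85)])
E
```

```text
t 9.2 pos [569.1  18.   28.2] ang_y -85.9 tilt 0.08 shift [-0.1   0.09  0.02] roll 0.002 j [-0.14  0.45  0.04  1.92 -0.03  0.77 -1.58] F [-11.1   0.2  30.6] [ 0.08  2.36 -0.13] 0.49454802382181057 84.0278569702059
-4 [array([382.65949014, 397.4938108 ]), array([382.52934806, 389.10189901])]
3.9 [array([387.72305068, 389.57547881]), array([387.60377568, 381.19673893])]
12 [array([390.88998208, 381.2001509 ]), array([390.77764009, 372.8356138 ])]
```

View pics/side7.png

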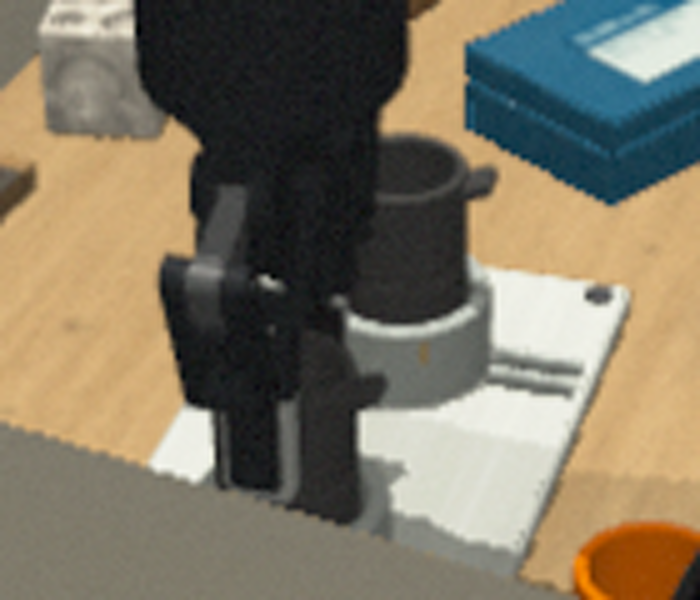

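The lip is at about crop (385,383), matching the projection for alignment with the channel. At 30 N nothing moves further, so the cup is home. I'll relieve the press, open and retreat upward.

jog_arm:
  increments:
    - [[0,0,-0.15],0,3.5]
    - [[0,0,-0.3],0,3.5]
    - [[0,0,-0.38],0,3.5]
    - [[0,0,-0.38],0,3.5]
    - [[0,0,-0.38],0,3.5]

```text
time_s: 9.75
eef_pos: [569.0, 17.9, 28.3]
tcp_rot: [0.999, 0.036, 0.001, -0.0]
ft_force: [-2.1, 0.8, 10.3]
width: 0.494
gripper_force: 81.7
```

jog_arm:
  increments:
    - [[0,0,0],0,5.5]
    - [[0,0,0],0,7]
    - [[0,0,0],0,8]
    - [[0,0,0],0,8]
    - [[0,0,0],0,8]

```text
time_s: 10.25
eef_pos: [567.7, 17.3, 25.8]
tcp_rot: [0.999, 0.036, -0.0, 0.0]
ft_force: [0.5, 0.2, 0.6]
width: 0.937
gripper_force: 0.0
```

jog_arm:
  increments:
    - [[0,0,-1],0,8]
    - [[0,0,-3],0,8]
    - [[0,0,-6],0,8]
    - [[0,0,-9],0,8]
    - [[0,0,-12],0,8]

```text
time_s: 10.75
eef_pos: [568.0, 17.3, 148.0]
tcp_rot: [0.999, 0.036, 0.0, -0.0]
ft_force: [0.6, 0.2, 0.9]
width: 0.937
gripper_force: 0.0
```

jog_arm:
  increments:
    - [[-2,0,-2],0,8]
    - [[-6,0,-4],0,8]
    - [[-10,0,-4],0,8]
    - [[-14,0,-4],0,8]
    - [[-17,0,-4],0,8]

```text
time_s: 11.25
eef_pos: [396.1, 4.8, 186.7]
tcp_rot: [0.999, 0.036, 0.0, -0.0]
ft_force: [0.1, -0.0, 0.3]
width: 0.936
gripper_force: 0.0
```

```bash
python3 g.py 568.2 17 150 -86
python3 - <<'E'
from h import *
a=snap("top","t8.png",(290,160,445,260),5); s=snap("side","s8.png",(240,140,380,260),5)
p=cv2.imread("pics/t8.png");q=cv2.imread("pics/s8.png");w=np.zeros((600,800,3),np.uint8)
p=cv2.resize(p,(465,300));q=cv2.resize(q,(335,287));w[:300,:465]=p;w[:287,465:]=q
w=np.vstack([cv2.resize(cv2.imread("pics/t8.png")[100:420,50:700],(650,320)),cv2.resize(cv2.imread("pics/s8.png")[290:570,:],(650,260))])
cv2.imwrite("pics/fin.png",w)
E
```

```text
t 11.25 pos [396.1   4.8 186.7] ang_y -85.9 tilt 0.01 shift [1.725e+01 1.000e-02 3.670e+00] roll 0.002 j [-0.15 -0.09  0.03  2.19  0.    1.05 -1.62] F [ 0.1 -0.   0.3] [-0.03  0.03 -0.  ] 0.9355619844860775 0.0
```

View pics/fin.png

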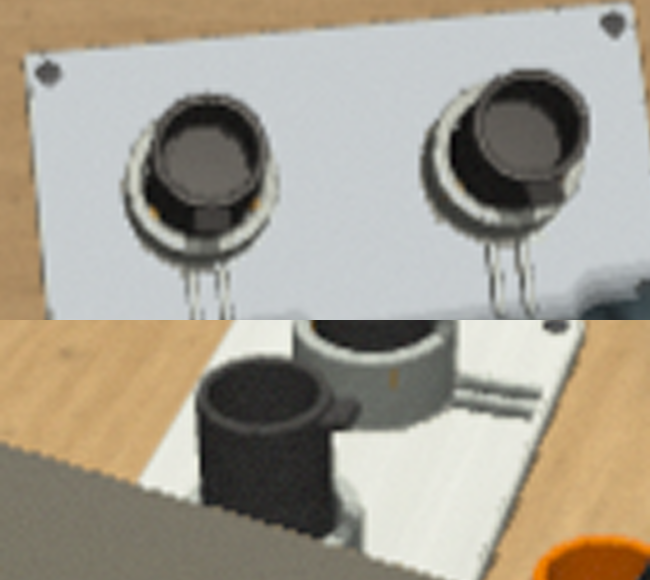

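The left cup is now as low as its neighbour, and its lip at (212,222) points at its channel ridges. I'll check the yaw numerically.

Run:
```python
from h import *
import pickle
d=pickle.load(open("top.pkl","rb"))
f=lambda u,v,z: ray(d,290+(50+u)/5,160+(100+v)/5,z)
for n,c,l in(("L",(208,150),(211,231)),("R",(530,127),(547,203))):
    p=f(*c,86);L=f(*l,82);e=(p-L)[:2];print(n,p,np.linalg.norm(e),np.degrees(np.arctan2(e[1],e[0])))
I=cv2.imread("pics/t8.png"); g=cv2.cvtColor(I,cv2.COLOR_BGR2GRAY)
w=np.hstack([cv2.resize(I[180:350,160:340],(400,378)),cv2.resize(I[150:320,480:660],(400,378))])
w=np.clip(w.astype(float)*2.2,0,255).astype(np.uint8)
cv2.imwrite("pics/fin2.png",w)
```

```text
L [570.14655364  17.57695288  86.        ] 29.648950051919467 0.6183304212596152
R [ 576.0188807  -101.62088126   86.        ] 28.47608883536633 10.96472592901338
```

View pics/fin2.png

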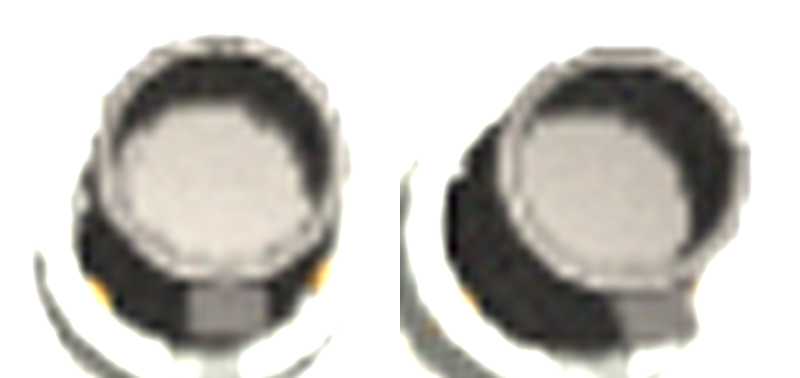

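The left lip's yaw is about 1–2° against roughly 4° for the stand. That is under 2 mm at the tip and over the channel. The cup is home and released, so I'll hand in.

```bash
python3 -c "
from bench import manip
print(manip.hand_in())"
```

```text
the job is handed in; nothing more can be done
None
```

The proud crucible was twisted down clockwise until it stopped on the stand's floor, with its lip over the channel (about 3° off by my measurement). I released it, left the other crucible untouched, and handed the job in at about 11 s; the hand-in returned no verdict.

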